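# Hang up the cash box key and hold the lid open

### The arm

A 6-joint arm with a two-finger parallel gripper is mounted at the origin on a cart in front of the work surface, level with it; the furniture and walls round the work are solid. World frame = base frame: x ahead of the robot, y to its left, z up, the work surface at z = 0. Lengths are in mm, angles in rad, forces in N, time in s.
With the tool pointing down it reaches from about 400 to 925 mm from the base axis. Payload 12.5 kg.
Tool frame: the origin (TCP) lies between the finger pads; the fingertips stand 25 mm ahead of it and the grasp point (between the pads) lies 6 mm ahead of it; z points along the fingers, y is the line along which they close (so a half turn about z gives the same grasp; the last joint's range is limited). The gripper opens to 95 mm and grips with 3 to 60 N. Pads are 20 mm wide; open, the fingers measure 119 mm over their backs; the gripper's body (75 mm by 180 mm) begins 59 mm behind the grasp point.
Start: joints at [-1.362, 0.491, 1.559, -0, 1.092, -0.106], TCP at [193.539, -594.295, 239.661] pointing down, gripper open.
Joint ranges: [-3.1, 3.1], [-0.84, 2.19], [0.05, 2.79], [-1.13, 4.28], [0.06, 2.93], [-2.69, 2.69]. Speed limits (rad/s): [2.22, 2.22, 2.79, 3.14, 3.14, 3.14].

### API

Orientations are given as [roll, pitch, yaw] about the fixed x, y, z axes, in that order (R = Rz(yaw) Ry(pitch) Rx(roll)).
In Python, from cell import state, read_camera, job_done, cut_out gives the robot as it stands. The module is installed in compiled form; this text tells all that it offers.
- The arm moves only by the tool jog_arm, never from a script. Its argument "motion" is a list of rows, each a list of 2 entries, a list of its own where there are three numbers: the shift along the tool's x, y, z in mm, then the turn about the tool's z in rad. A call has 1 to 5 rows; each row is the pose to reach, as a shift and turn from the pose commanded when the call began, along the tool's axes at that moment; what a row does not reach only later rows make up. A row lasts 1/10 s, in which the tool goes at most 50 mm and 8.59 degrees, less where a joint would pass 70% of its speed; a pose out of reach is approached as far as the arm can. A call with a gripper value outside its range is refused whole. "grip" is the closure, from 0 (fully open) to 1 (shut), set as the call begins (left out, the last holds). The fingers move at their own pace and stop on an object; the grip force is fixed at half the most. Time passes only in rows, so rows that repeat a pose let the fingers close. It gives the time, the measured TCP pose, the force, the opening and the grip force at its end, in the units of the state.
- state(): the state, without advancing time (a new reading comes with each control period).
- read_camera(name): name is "scene" or "side" or "wrist"; returns a dict with "img" (420x560x3 uint8, blue, green, red), "vertical_fov" (degrees; the focal length in pixels is half the picture's height over the tangent of half this angle, whatever the lens; pixels are square), "cx", "cy" (the principal point, pixels), "extrinsics" (4x4, takes a point from camera to world coordinates). Camera axes: x right, y up, looking along -z (the intrinsics and any distortion apply to the point x, -y, -z); pixel columns grow to the right and rows downward; lengths in mm; the calibration is good to about 2 mm. A picture is of the moment at which its call begins. There is no depth.
- job_done(): hands the job in; it is judged then, once.
Trained networks look in a picture, given as the dict that the camera call returned (one of the last four; its "shot" number tells which), for a name from the list of things; names that differ only in an ending like _2 or _b are one class to them, and where a whole thing is asked for, a point or a joint stands for the part that bears it (a point fixed in the world has none). Each returns a list of dicts, best first, with "p" (0 to 1); they miss things now and then, are a little off and sometimes report something else, mostly with a low value. They report only what shows in the picture. A call takes as long as a camera call. They do not tell look-alikes from the thing itself.
- cut_out(name, picture): "region" (420x560 bool, what is visible of it) and "box" ([left, top, right, bottom] in pixels, round what is visible of it).
The state is a dict: "t": time; "joints": joint angles; "qvel": joint speeds; "tau": joint torques, N m; "eef_pos": TCP position; "tcp_rot": TCP orientation; "ft_force": force on the tool from outside, world axes, zero at the start; "moment": the same for the moment, N m; "opening": opening from 0.0 (shut) to 1.0 (fully open); "grip_force": force on a finger pad.
Only numpy, scipy, OpenCV 4.12 (cv2) and the standard library are available. Lean on these libraries where they do the work, as an engineer would, in place of code of your own. Each camera call takes 0.05 s, during which the arm holds its last target. There are 200 camera calls.

### The job

Get the cash box ready for counting: hang its key tag by the eye on the upturned hook of the key stand so that the tag hangs free, then lift the box's lid by the tongue on its front until it stands 40 degrees open. The lid falls shut by itself, so finish while still holding it steady at that angle, and leave the other things on the desk where they are.

Things in the scene. Friction and masses are not known exactly. Their poses are not given: they have to be found in the camera images.
- key_tag: black plastic key tag lying flat: plate 76 x 36 x 8 mm with a round eye (hole) 22 mm across at one end and a brass key blade (8 wide, 3 thick) sticking out 38 mm from the other. 30 to 60 g. Origin: centre of the plate's underside. x: along the tag, from key to eye; y: across its width; z: out of its flat face, up as it lies. Plate ends at x = +38 and -38 mm, key at x = -76 mm
- tag_eye (a point): centre of the eye, 19 mm along +x from the tag's origin, half-way through its thickness; axes as the tag's
- tag_grip (a point): a good place to grip the tag across its 36 mm width, 16 mm along -x from the tag's origin (35 mm from the eye), half-way through its thickness; axes as the tag's
- key_stand: fixed key stand: steel base 110 x 100 x 12 mm (x = -85 to +25 mm), thin aluminium column with a ball top ending 159 mm up, one hook of 7 mm round wire. The hook leaves the column 150 mm up, runs along the stand's -x (roughly to the robot), sags a little and turns up at its end. Origin: foot of the column on the desk; x: from hook tip to column, level; z up
- hook_tip (a point): top of the hook's upturned end, free from above: 75 mm in front of the column (-x of the stand), 177.5 mm above the desk; the upturned part is nearly upright, leaning out 3 mm over its upper 16 mm, and its bend to the level part begins 152 mm above the desk; axes as the stand's
- hook_seat (a point): lowest point of the hook's wire (wire centre), 50 mm in front of the column, 144 mm above the desk; the hung eye may come to rest anywhere from the upturned end to the column, its centre some 7 mm below the wire; axes as the stand's
- cash_box: fixed dark blue steel cash box, 191 x 247 mm, 90 mm high with the lid shut (109 mm with the wire bail lying across the lid). Origin: centre of its underside; x: from front to hinge side; y: along its width; z up. The lid covers the whole top; its skirt reaches down to 63 mm above the desk
- lid_hinge (a point): middle of the lid's hinge line, at the back of the box, 91 mm behind (+x of the box) and 71 mm above the box's origin; the hinge line runs along the box's y within 3 degrees; axes as the box's
- tongue_grip (a point): where to pinch the lid's lifting tongue: a steel bar 22 mm wide (y), 10 mm thick, sticking out 48 mm from the middle of the lid's front. Point at mid width and thickness, 31 mm out from the lid; lid shut: 76 mm above the desk, 125 mm in front of the box's origin. Axes turn with the lid, the box's when shut. Pinched across its width it can turn between the fingers, so the hand need not tilt
- cash_box_lid (a joint): angle of the lid in rad: 0 shut, growing as the front rises, to 1.75; wanted 0.70 (40 degrees). The lid weighs about 0.34 kg, has no spring and drops shut when let go
- tape_roll: roll of brown packing tape lying flat, 92 mm across, 48 mm high, loose, in front of the cash box; to be left alone. Origin: centre of its underside
- glue_bottle: slim white glue bottle with a dark nozzle, 35 mm across, 112 mm tall, loose, left of the key stand; to be left alone. Origin: centre of its underside
- pot_0: small white pot with a black lid, 44 mm across, 35 mm tall, loose, left of the key stand, nearer the robot; to be left alone. Origin: centre of its underside
- stapler: black desk stapler, 36 x 146 x 56 mm, loose, far back, behind the cash box; to be left alone. Origin: centre of its underside
Not all that is in view belongs to the job. There is more than one size of the key_tag; the one meant has the size given above.

How it is judged (in metres and radians):
On the way:
1. the tag hangs free by its eye on the hook, let go, while the lid is still shut (x of tag_eye in the frame of hook_seat between -0.022 and 0.05 m and y of tag_eye in the frame of hook_seat between -0.015 and 0.015 m and z of tag_eye in the frame of hook_seat between -0.022 and 0.012 m and angle between key_tag's own x axis and vertical below 0.6 rad and contact force between key_tag and key_stand above 0.05 N and contact force between key_tag and the arm below 0.02 N and contact force between key_tag and the fingers below 0.02 N and value of joint cash_box_lid below 0.1 rad), for 0.3 s.
At the end, for the whole second after the job is handed in: The lid stands 40 degrees open, within 7 degrees either way (0.576 to 0.820 rad), at rest and held by the fingers; the tag hangs by its eye on the hook, eye end up within 35 degrees of upright, carried by the stand and not touched by the robot (value of joint cash_box_lid between 0.576 and 0.82 rad and velocity of joint cash_box_lid between -0.05 and 0.05 rad/s and contact force between the fingers and cash_box above 0.3 N and x of tag_eye in the frame of hook_seat between -0.022 and 0.05 m and y of tag_eye in the frame of hook_seat between -0.015 and 0.015 m and z of tag_eye in the frame of hook_seat between -0.022 and 0.012 m and angle between key_tag's own x axis and vertical below 0.6 rad and contact force between key_tag and key_stand above 0.05 N and contact force between key_tag and the arm below 0.02 N and contact force between key_tag and the fingers below 0.02 N and linear speed of key_tag below 0.05 m/s); the arm keeps its last pose, push and grip.
It fails at once if the roll of brown packing tape lying flat is moved more than 30 mm (distance of tape_roll from where it was at the start of the episode above 0.03 m).
It fails at once if the slim white glue bottle with a dark nozzle is moved more than 30 mm (distance of glue_bottle from where it was at the start of the episode above 0.03 m).
It fails at once if the small white pot with a black lid is moved more than 30 mm (distance of pot_0 from where it was at the start of the episode above 0.03 m).
It fails at once if the black desk stapler is moved more than 30 mm (distance of stapler from where it was at the start of the episode above 0.03 m).
It also fails if it takes over 58 s, if anything falls off the work surface, if the arm or the gripper's body presses on something with over 40 N, if the wrist force passes 120 N, or if a joint passes its speed limit or range.

## Working session

There is one attempt and no reset: what is moved stays moved. The work goes in short steps, Python scripts to look and compute and a tool call to move; the robot and the scene stay as the last step left them, time stands still between calls to the robot, and variables do not carry over. Pictures are saved under pics/ and viewed, at most 10 in all, crops included, and the job is handed in when it is done.

Besides the shell and the picture viewer there is one more tool, called after "Call:" in YAML: its name, and indented under it one key for each argument. jog_arm: Moves the arm, as the interface text tells. Its arguments: {"type":"object","properties":{"motion":{"type":"array"},"grip":{"type":"number"}},"required":["motion"]}

```bash
mkdir -p pics
cat > h.py <<'E'
import numpy as np, cv2
from cell import state, read_camera, job_done, cut_out
def K(p):
    f=210/np.tan(np.radians(p["vertical_fov"])/2); return f,p["cx"],p["cy"]
def ray(p,u,v):
    f,cx,cy=K(p);E=np.array(p["extrinsics"]);d=E[:3,:3]@np.array([(u-cx)/f,-(v-cy)/f,-1]);return E[:3,3],d
def atz(p,u,v,z):
    o,d=ray(p,u,v);return o+d*(z-o[2])/d[2]
def proj(p,X):
    f,cx,cy=K(p);E=np.array(p["extrinsics"]);q=E[:3,:3].T@(np.array(X,float)-E[:3,3]);return np.array([cx+f*q[0]/-q[2],cy-f*q[1]/-q[2]])
def tri(obs):
    A=np.zeros((3,3));b=np.zeros(3)
    for p,u,v in obs:
        o,d=ray(p,u,v);d=d/np.linalg.norm(d);M=np.eye(3)-np.outer(d,d);A+=M;b+=M@o
    return np.linalg.solve(A,b)
E
python3 - <<'E'
from h import *
import pickle
P={}
for n in ("scene","side","wrist"):
    p=read_camera(n);P[n]=p;cv2.imwrite(f"pics/{n}0.png",p["img"])
    print(n,p["vertical_fov"],p["cx"],p["cy"],[k for k in p],np.round(np.array(p["extrinsics"])[:3],3).tolist())
    for t in ("key_tag","key_stand","cash_box","tape_roll","glue_bottle","pot_0","stapler","tongue_grip","cash_box_lid"):
        try:
            for r in cut_out(t,p)[:3]: 
                ys,xs=np.nonzero(r["region"]);print(" ",t,round(r["p"],2),np.round(r["box"]).tolist(),len(xs),xs.mean().round(),ys.mean().round())
        except Exception as e: print(t,e)
pickle.dump(P,open("p0.pkl","wb"))
print(state())
cv2.imwrite("pics/c0.png",np.vstack([np.hstack([cv2.resize(P[n]["img"],(400,300)) for n in ("side","wrist")])]))
E
```

```text
scene 54.30638379773039 276.84360357106925 205.43374191555424 ['img', 'vertical_fov', 'cx', 'cy', 'extrinsics', 'shot'] [[-0.892, 0.342, -0.295, 295.348], [-0.451, -0.687, 0.57, 638.684], [-0.007, 0.641, 0.767, 943.902]]
  key_tag 0.63 [302.0, 302.0, 314.0, 328.0] 232 308.0 313.0
  key_tag 0.58 [301.0, 271.0, 347.0, 283.0] 345 318.0 277.0
  key_stand 0.96 [238.0, 211.0, 285.0, 273.0] 1488 260.0 247.0
  cash_box 0.67 [280.0, 120.0, 364.0, 202.0] 4800 319.0 162.0
  cash_box 0.18 [299.0, 267.0, 350.0, 282.0] 442 318.0 277.0
  tape_roll 0.9 [346.0, 221.0, 383.0, 255.0] 818 364.0 238.0
  glue_bottle 0.58 [204.0, 283.0, 216.0, 312.0] 347 211.0 301.0
  glue_bottle 0.45 [280.0, 120.0, 363.0, 194.0] 3889 320.0 156.0
  pot_0 0.51 [222.0, 164.0, 246.0, 206.0] 580 233.0 183.0
  stapler 0.59 [223.0, 165.0, 246.0, 206.0] 563 233.0 184.0
  tongue_grip 0.58 [282.0, 122.0, 364.0, 192.0] 3875 320.0 156.0
  tongue_grip 0.55 [344.0, 221.0, 384.0, 258.0] 797 363.0 238.0
  cash_box_lid 0.57 [279.0, 122.0, 364.0, 192.0] 3900 320.0 156.0
side 57.46739702439798 278.0972108483726 210.9528509361734 ['img', 've
[... 1074 characters left out ...]
2.988], [-0.0, -0.241, 0.97, 385.38]]
{'t': 1.5, 'joints': array([-1.36159452e+00,  4.90908186e-01,  1.55890887e+00, -8.85690057e-06,
        1.09169535e+00, -1.05579220e-01]), 'qvel': array([ 0.00019429,  0.00024677,  0.00206103, -0.00059433,  0.00128517,
        0.00047924]), 'tau': array([-1.19208570e-05, -6.12463474e+01, -2.58430696e+01,  6.92871655e-02,
        4.45618958e-02, -9.48708674e-06]), 'eef_pos': array([ 193.53981661, -594.29169874,  239.65279531]), 'tcp_rot': array([3.14151368e+00, 1.62730443e-05, 3.14785103e-01]), 'ft_force': array([1.42454105, 0.09617789, 0.38641494]), 'moment': array([-0.02800117, -0.00899371,  0.00117031]), 'grip_force': 0.0, 'opening': 1.001499379112782}
```

Run:
```python
import pickle
from h import *
P=pickle.load(open("p0.pkl","rb"))
cv2.imwrite("pics/s1.png",cv2.resize(P["scene"]["img"][100:340,190:400],None,fx=2.5*1,fy=2.5,interpolation=cv2.INTER_CUBIC)[:600,:800])
cv2.imwrite("pics/d1.png",cv2.resize(P["side"]["img"][140:320,200:400],None,fx=3.3,fy=3.3,interpolation=cv2.INTER_CUBIC)[:600,:800])
```

```text
(no output)
```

View pics/s1.png

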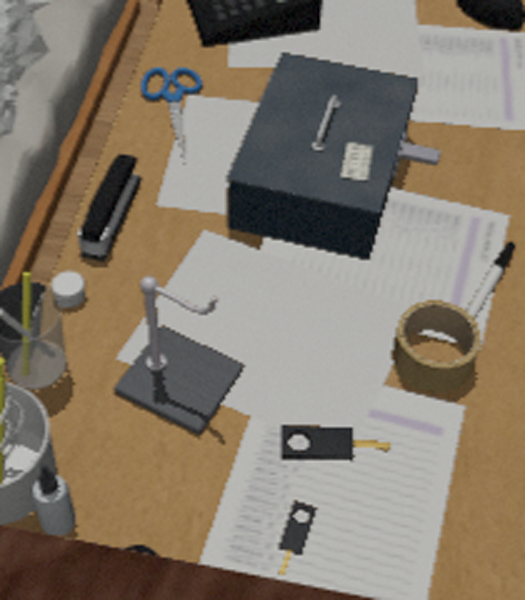

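View pics/d1.png

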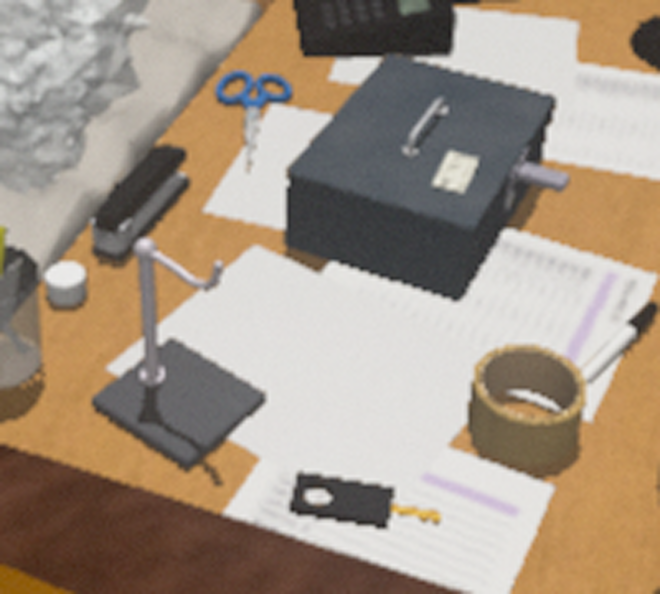

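Run:
```python
import pickle
from h import *
P=pickle.load(open("p0.pkl","rb"))
S=lambda a,b:(P["scene"],190+a/2.5,100+b/2.5)
D=lambda a,b:(P["side"],200+a/3.3,140+b/3.3)
r=lambda x:np.round(x,0)
for n,s,d,z in [("eye",(298,441),(318,497),8),("eyeend",(283,442),(293,493),8),("keyend",(352,443),(392,507),8),("keytip",(389,446),(438,517),5),
 ("foot",(157,362),(152,376),14),("ball",(148,285),(145,245),152),("hooktip",(210,302),(219,264),176),
 ("tongue",(438,155),(568,180),81),("troot",(402,150),(523,170),81),("lidA",(285,55),(390,57),90),("lidB",(417,78),(553,98),90),("lidC",(380,215),(472,228),90),("lidD",(230,182),(290,175),90),
 ("tape",(436,335),(527,380),48)]:
    print(n,r(tri([S(*s),D(*d)])),r(atz(*S(*s),z)),r(atz(*D(*d),z)))
print("small",r(atz(*S(298,528),8)),r(atz(*S(305,503),8)),r(atz(*S(285,572),5)))
print("pot?",r(atz(*S(140,550),35)),"glue",r(atz(*S(48,475),112)))
```

```text
eye [475. 108. -16.] [471. 121.   8.] [465. 124.   8.]
eyeend [487. 124.  -3.] [484. 129.   8.] [482. 133.   8.]
keyend [421.  87.  -9.] [420.  98.   8.] [415.  99.   8.]
keytip [385.  79.  -2.] [384.  82.   5.] [383.  84.   5.]
foot [652.  98.   4.] [648. 103.  14.] [645. 106.  14.]
ball [649. 103. 149.] [648. 106. 152.] [647. 104. 152.]
hooktip [577. 105. 167.] [575. 114. 176.] [569. 110. 176.]
tongue [ 468. -290.   65.] [ 466. -272.   81.] [ 460. -270.   81.]
troot [ 511. -282.   63.] [ 507. -261.   81.] [ 500. -260.   81.]
lidA [ 710. -364.   79.] [ 704. -353.   90.] [ 701. -347.   90.]
lidB [ 539. -405.   73.] [ 534. -385.   90.] [ 529. -377.   90.]
lidC [ 491. -142.   90.] [ 491. -141.   90.] [ 490. -142.   90.]
lidD [ 671. -124.   78.] [ 666. -113.   90.] [ 661. -111.   90.]
tape [382. -44.  48.] [383. -42.  48.] [382. -46.  48.]
small [431. 210.   8.] [436. 182.   8.] [425. 255.   5.]
pot? [551. 309.  35.] glue [639. 312. 112.]
```

Call:
jog_arm:
  motion:
    - [[331, -254, 0], 0]
    - [[331, -254, 0], 0]
    - [[331, -254, 0], 0]
    - [[331, -254, 0], 0]
    - [[331, -254, 0], 0]

```text
t: 2.0
eef_pos: [335.8, -386.5, 239.8]
tcp_rot: [3.141, -0.0, 0.314]
ft_force: [0.3, 0.5, -1.1]
opening: 1.0
grip_force: 0.0
```

Call:
jog_arm:
  motion:
    - [[132, -101, 0], 0]
    - [[132, -101, 0], 0]
    - [[132, -101, 0], 0]
    - [[132, -101, 0], 0]

```text
t: 2.4
eef_pos: [430.8, -248.0, 239.9]
tcp_rot: [3.141, -0.001, 0.318]
ft_force: [-0.1, 0.2, 0.1]
opening: 1.001
grip_force: 0.0
```

Run:
```python
import pickle
from h import *
p=read_camera("wrist");pickle.dump(p,open("pw1.pkl","wb"));cv2.imwrite("pics/w1.png",p["img"])
print(state()["eef_pos"],state()["tcp_rot"])
for t in ("cash_box",): 
    for r in cut_out(t,p)[:2]: print(t,r["p"],r["box"])
```

```text
[ 431.13979658 -247.81554492  239.88276463] [ 3.14157183e+00 -6.85106178e-04  3.18087663e-01]
cash_box 0.92 [188.1, 0.0, 499.0, 178.1]
```

View pics/w1.png

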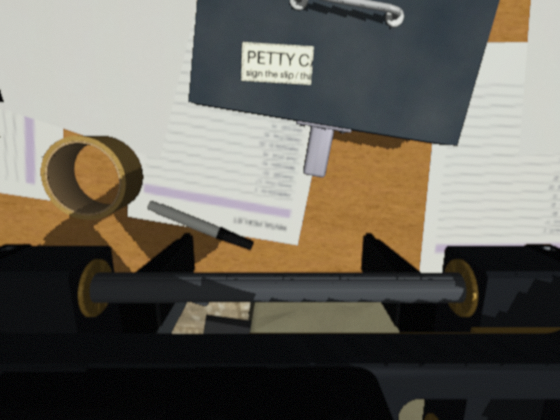

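The wrist picture shows the tongue from (322,124) to its tip at (315,175), and the lid's front edge from (189,102) to (459,146).

Run:
```python
import pickle
from h import *
p=pickle.load(open("pw1.pkl","rb"))
r=lambda x:np.round(x,0)
for n,u,v,z in [("tip",315,175,81),("root",322,124,81),("L",189,102,90),("R",459,146,90),("tapetop",83,178,48)]: print(n,r(atz(p,u,v,z)))
a=atz(p,189,102,90);b=atz(p,459,146,90);d=a-b;print(np.linalg.norm(d),"box yaw",np.arctan2(-d[0],d[1]), "mid",(a+b)/2)
```

```text
tip [ 467. -274.   81.]
root [ 513. -264.   81.]
L [ 494. -145.   90.]
R [ 533. -388.   90.]
tapetop [384. -46.  48.]
245.76386452251208 box yaw 0.16229360589456596 mid [ 513.64171134 -266.33171673   90.        ]
```

Call:
jog_arm:
  motion:
    - [[110, -345, 0], -0.13]
    - [[110, -345, 0], -0.13]
    - [[110, -345, 0], -0.13]
    - [[110, -345, 0], -0.13]
    - [[110, -345, 0], -0.13]

```text
t: 3.0
eef_pos: [427.4, -0.5, 239.8]
tcp_rot: [3.141, -0.0, 0.443]
ft_force: [0.6, 0.3, 0.5]
opening: 1.002
grip_force: 0.0
```

Call:
jog_arm:
  motion:
    - [[53, -95, 80], 0]
    - [[53, -95, 80], 0]
    - [[53, -95, 80], 0]
    - [[53, -95, 80], 0]

```text
t: 3.4
eef_pos: [434.0, 108.7, 157.5]
tcp_rot: [-3.14, 0.003, 0.447]
ft_force: [-0.5, -0.5, 0.6]
opening: 1.001
grip_force: 0.0
```

Run:
```python
import pickle
from h import *
p=read_camera("wrist");pickle.dump(p,open("pw2.pkl","wb"));cv2.imwrite("pics/w2.png",p["img"])
print(state()["eef_pos"],state()["tcp_rot"])
for r in cut_out("key_tag",p)[:3]:
    print(r["p"],r["box"])
    m=r["region"].astype(np.uint8)
    q=cv2.minAreaRect(np.argwhere(m)[:,::-1].astype(np.float32)); print([np.round(atz(p,*c,8),1)[:2].tolist() for c in cv2.boxPoints(q)])
```

```text
[434.44086436 107.53453772 158.68292667] [-3.14100770e+00  2.22488419e-03  4.46767310e-01]
0.78 [264.7, 140.2, 302.8, 256.3]
[[482.3, 145.8], [497.9, 113.2], [397.0, 62.3], [379.8, 97.9]]
```

View pics/w2.png

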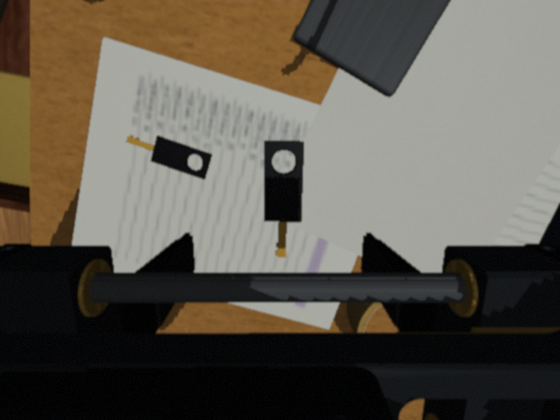

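The tag is at rows 142–220, columns 264–303, its eye at (284,161) and key tip at (281,256); the stand's base is at upper right, and the small tag lies left of it.

Run:
```python
import pickle
from h import *
p=pickle.load(open("pw2.pkl","rb"))
A=lambda u,v,z=8:atz(p,u,v,z)[:2]
e0=(A(265,142)+A(303,142))/2;e1=(A(264,220)+A(301.5,220))/2;eye=A(284,161);tip=A(281,256,5)
print(e0,e1,eye,tip,np.linalg.norm(e0-e1),np.linalg.norm(A(265,142)-A(303,142)))
d=(e0-e1);yaw=np.arctan2(d[1],d[0]);d2=e0-tip;print(yaw,np.arctan2(d2[1],d2[0]))
u=np.array([np.cos(yaw),np.sin(yaw)]);g=(e0+e1)/2-16*u;g2=eye-35*u;print("grip",g,g2)
s=state();t=s["eef_pos"];y=s["tcp_rot"][2];dx=g-t[:2];print("shift",np.cos(y)*dx[0]+np.sin(y)*dx[1],np.sin(y)*dx[0]-np.cos(y)*dx[1],t[2]-27,"turn",y-yaw)
```

```text
[487.69714987 128.33463026] [421.18553903  97.3705376 ] [472.3435077  120.87717444] [386.01172749  82.22372202] 73.36599628957023 34.35408841577318
0.4357050050829751 0.4257327290663169
grip [439.93618092 106.09978962] [440.61346248 106.10543688]
shift 4.318053195107654 2.8252583794487562 132.4834451392647 turn 0.00982389725914562
```

Call:
jog_arm:
  motion:
    - [[5, 3, 50], 0.015]
    - [[5, 3, 95], 0.015]
    - [[5, 3, 120], 0.015]
    - [[5, 3, 132], 0.015]
    - [[5, 3, 132], 0.015]

```text
t: 4.0
eef_pos: [440.8, 105.2, 27.1]
tcp_rot: [-3.141, 0.001, 0.428]
ft_force: [-0.0, -0.7, 0.0]
opening: 1.004
grip_force: 0.0
```

Call:
jog_arm:
  motion:
    - [[0, 0, 0], 0]
    - [[0, 0, 0], 0]
    - [[0, 0, 0], 0]
    - [[0, 0, 0], 0]
    - [[0, 0, 0], 0]
  grip: 1

```text
t: 4.5
eef_pos: [440.6, 106.8, 28.0]
tcp_rot: [3.141, -0.001, 0.43]
ft_force: [-0.9, -0.7, -0.4]
opening: 0.633
grip_force: 0.0
```

Call:
jog_arm:
  motion:
    - [[0, 0, 0.5], 0]
    - [[0, 0, 0.5], 0]
    - [[0, 0, 0.5], 0]
    - [[0, 0, 0.5], 0]
    - [[0, 0, 0.5], 0]

```text
t: 5.0
eef_pos: [440.5, 106.7, 27.1]
tcp_rot: [3.142, 0.0, 0.43]
ft_force: [-0.1, -0.4, -0.8]
opening: 0.375
grip_force: 30.0
```

Call:
jog_arm:
  motion:
    - [[0, 0, -20], 0]
    - [[0, 0, -70], 0]
    - [[0, 0, -120], 0]
    - [[0, 0, -170], 0]
    - [[0, 0, -213], 0]

```text
t: 5.5
eef_pos: [440.2, 106.7, 242.8]
tcp_rot: [3.141, -0.001, 0.43]
ft_force: [0.5, 1.1, -0.7]
opening: 0.373
grip_force: 30.0
```

Call:
jog_arm:
  motion:
    - [[43, 14, 0], 0.52]
    - [[43, 14, 0], 0.52]
    - [[43, 14, 0], 0.52]
    - [[43, 14, 0], 0.52]
    - [[43, 14, 0], 0.52]

```text
t: 6.0
eef_pos: [485.2, 111.9, 240.0]
tcp_rot: [3.141, 0.0, -0.091]
ft_force: [-0.4, -0.2, 0.2]
opening: 0.374
grip_force: 30.0
```

Run:
```python
import pickle
from h import *
P={n:read_camera(n) for n in ("wrist","scene","side")};pickle.dump(P,open("p3.pkl","wb"))
cv2.imwrite("pics/w3.png",P["wrist"]["img"])
s=state();print(s["eef_pos"],s["tcp_rot"],s["ft_force"],s["joints"])
a=cv2.resize(P["scene"]["img"][190:310,210:310],None,fx=4,fy=4.8,interpolation=cv2.INTER_CUBIC)
b=cv2.resize(P["side"]["img"][190:310,200:300],None,fx=4,fy=4.8,interpolation=cv2.INTER_CUBIC)
cv2.imwrite("pics/sd3.png",np.hstack([a,b]))
```

```text
[485.29876651 111.9156086  240.04542318] [ 3.14146166e+00  1.49404791e-04 -8.80191217e-02] [-0.04360331  0.15638398 -0.63159888] [ 9.39913358e-02  3.10914322e-01  1.86246997e+00 -1.23528464e-04
  9.68379009e-01  1.75287678e+00]
```

View pics/w3.png

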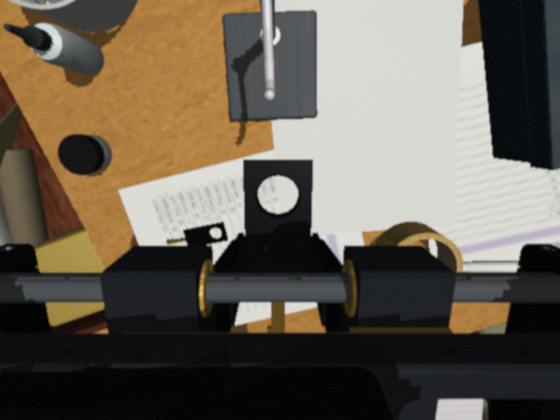

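View pics/sd3.png

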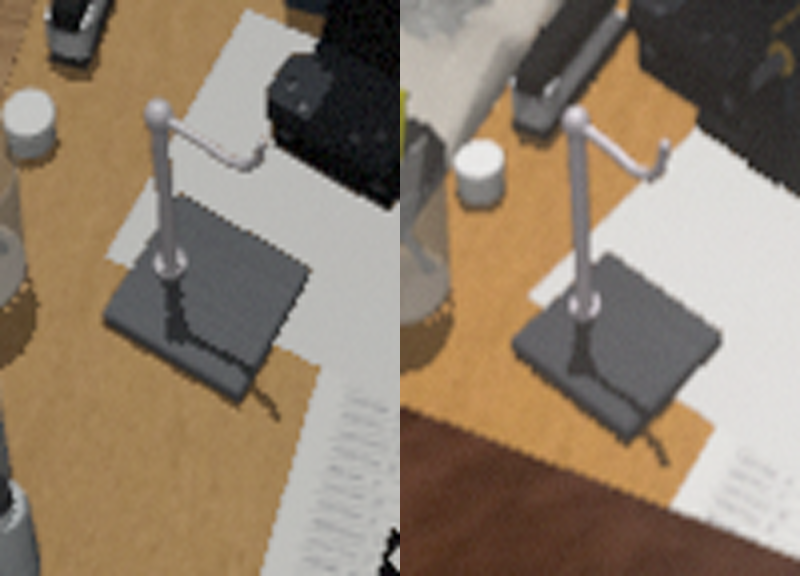

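The wrist view shows the hook tip at (270,95), column foot collar at (270,35), and the held tag's eye at (278,194); the scene/side crops show the hook tip at (264,143) in each half.

Run:
```python
import pickle
from h import *
P=pickle.load(open("p3.pkl","rb"));w=P["wrist"]
r=lambda x:np.round(x,1)
S=(P["scene"],210+264/4,190+141/4.8);D=(P["side"],200+264/4,190+141/4.8)
print("wrist tip",r(atz(w,270,94,177)),"tri all",r(tri([(w,270,94),S,D])),"scene",r(atz(*S,177)),"side",r(atz(*D,177)))
print("foot",r(atz(w,270,35,14)),"base",[r(atz(w,u,v,12)) for u,v in ((230,121),(316,116),(316,11),(223,14))])
e=atz(w,278,194,220);print("eye",r(e),"end",r(atz(w,245,160,220)),r(atz(w,312,160,220)),"at212",r(atz(w,278,194,212)))
a=atz(w,245,160,220);b=atz(w,312,160,220);print(np.linalg.norm(a-b))
for n in ("scene","side"): print(n,proj(P[n],[570,114,177]))
```

```text
wrist tip [574.8 108.9 177. ] tri all [573.5 108.  175. ] scene [572.2 108.6 177. ] side [570.7 110.  177. ]
foot [650.3 105.4  14. ] base [array([567.3, 158.8,  12. ]), array([563.9,  61.9,  12. ]), array([669.1,  55.4,  12. ]), array([675.1, 152.4,  12. ])]
eye [520.3 109.  220. ] end [539.6 124.3 220. ] [536.4  90.  220. ] at212 [518.7 109.1 212. ]
34.473102748551085
scene [275.77862458 221.30817171]
side [265.20740774 220.34452984]
```

Call:
jog_arm:
  motion:
    - [[40, -3, 0], -0.033]
    - [[54, -4, 10], -0.033]
    - [[54, -4, 26], -0.033]
    - [[54, -4, 26], -0.033]

```text
t: 6.55
eef_pos: [538.9, 110.9, 212.3]
tcp_rot: [3.141, 0.003, -0.056]
ft_force: [0.5, 0.5, 0.0]
opening: 0.376
grip_force: 30.0
```

Run:
```python
import pickle
from h import *
w=read_camera("wrist");s=state();print(s["eef_pos"],s["tcp_rot"],s["ft_force"])
z=s["eef_pos"][2]
print("tip px",proj(w,[574,109,177]),"eye px",proj(w,[574,109,z-19]))
cv2.imwrite("pics/w4.png",cv2.resize(w["img"][130:250,200:360],None,fx=5,fy=5,interpolation=cv2.INTER_CUBIC));pickle.dump(w,open("p4.pkl","wb"))
```

```text
[539.08900187 111.00569966 213.40387666] [ 3.14120040e+00  2.16437520e-03 -5.61067225e-02] [-0.40730161  0.60390492 -0.43840793]
tip px [278.30238911 188.69018859] eye px [278.38869234 194.79927569]
```

View pics/w4.png

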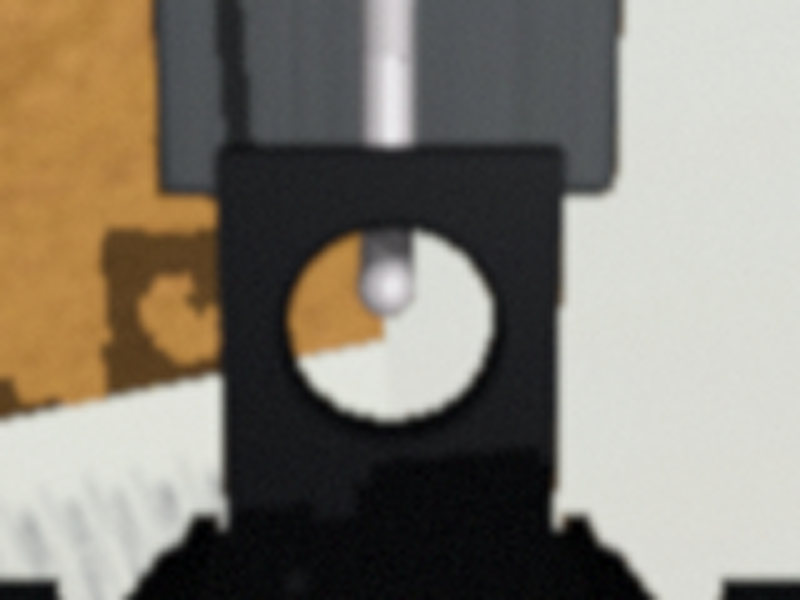

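The hook tip shows through the eye at crop (388,290), eye centre (391,325), exactly as predicted for aligned points; lowering.

Call:
jog_arm:
  motion:
    - [[0, 0, 8], 0]
    - [[1, 0, 16], 0]
    - [[2, 0, 24], 0]
    - [[3, 0, 31], 0]
    - [[3, 0, 34], 0]

```text
t: 7.1
eef_pos: [542.4, 110.8, 179.2]
tcp_rot: [3.141, 0.001, -0.057]
ft_force: [0.1, -0.8, 0.5]
opening: 0.372
grip_force: 30.0
```

Call:
jog_arm:
  motion:
    - [[0, 0, 1], 0]
    - [[0, 0, 2], 0]
    - [[0, 0, 3], 0]
    - [[0, 0, 3], 0]

```text
t: 7.5
eef_pos: [542.6, 110.9, 177.3]
tcp_rot: [3.142, -0.001, -0.057]
ft_force: [-0.2, 0.1, 0.6]
opening: 0.372
grip_force: 30.0
```

Call:
jog_arm:
  motion:
    - [[0, 0, 0], 0]
    - [[0, 0, 0], 0]
    - [[0, 0, 0], 0]
    - [[0, 0, 0], 0]
    - [[0, 0, 0], 0]
  grip: 0

```text
t: 8.0
eef_pos: [542.5, 110.9, 177.1]
tcp_rot: [3.141, 0.0, -0.057]
ft_force: [0.1, -0.5, 1.0]
opening: 0.736
grip_force: 0.0
```

Call:
jog_arm:
  motion:
    - [[0, 0, 0], 0]
    - [[0, 0, 0], 0]
    - [[0, 0, 0], 0]
    - [[0, 0, -20], 0]
    - [[0, 0, -60], 0]

```text
t: 8.5
eef_pos: [541.5, 110.7, 235.6]
tcp_rot: [3.141, 0.005, -0.057]
ft_force: [0.1, 0.3, 0.1]
opening: 0.996
grip_force: 0.0
```

Run:
```python
from h import *
P=[read_camera(n) for n in ("scene","side")]
o=[]
for p,u0 in zip(P,(220,210)):
    for r in cut_out("key_tag",p)[:3]: print(r["p"],r["box"])
    for X in ([577,109,148],[600,108,140],[590,108,80]): print(X,proj(p,X))
    o.append(cv2.resize(p["img"][195:315,u0:u0+80],None,fx=5,fy=5,interpolation=cv2.INTER_CUBIC))
cv2.imwrite("pics/h5.png",np.hstack(o));print(state()["opening"],state()["eef_pos"])
```

```text
0.66 [250.8, 213.6, 261.5, 240.4]
0.5 [301.1, 302.2, 313.2, 329.9]
[577, 109, 148] [274.25537854 226.12775712]
[600, 108, 140] [266.16847829 224.46110099]
[590, 108, 80] [270.2516776  239.99044633]
0.63 [249.1, 215.5, 256.6, 251.2]
[577, 109, 148] [264.33739217 227.33840928]
[600, 108, 140] [257.35486122 225.91414328]
[590, 108, 80] [260.91024603 245.20920048]
0.9958089660481974 [542.61429136 110.89611725 237.58012077]
```

View pics/h5.png

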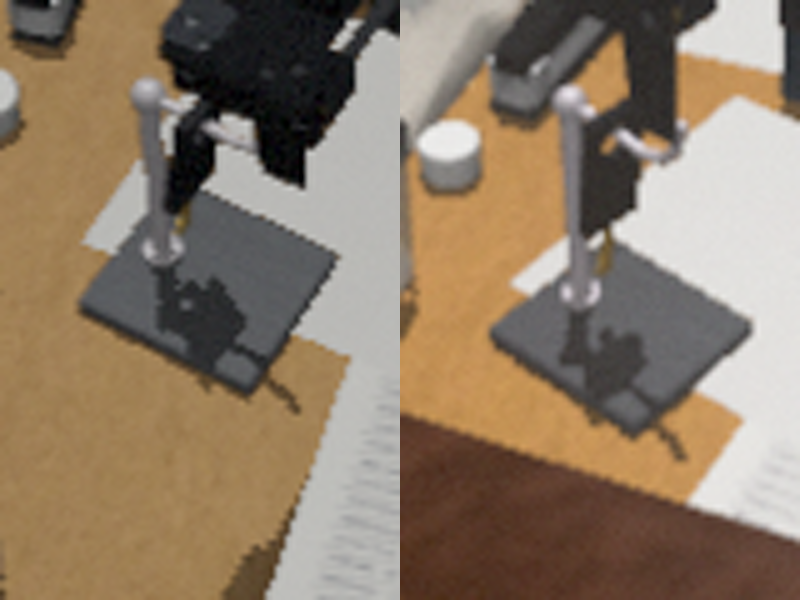

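The tag hangs by its eye on the hook near the column (side crop (610,150)); now to the tongue.

Call:
jog_arm:
  motion:
    - [[-40, 10, 0], 0]
    - [[-40, 60, 0], -0.1]
    - [[-38, 385, 0], -0.226]
    - [[-38, 385, 0], -0.226]
    - [[-38, 385, 0], -0.226]

```text
t: 9.2
eef_pos: [490.8, -96.6, 236.1]
tcp_rot: [-3.141, 0.001, 0.17]
ft_force: [1.5, -0.2, 0.2]
opening: 1.001
grip_force: 0.0
```

Call:
jog_arm:
  motion:
    - [[-37, 170, 30], 0]
    - [[-37, 170, 30], 0]
    - [[-37, 170, 30], 0]
    - [[-37, 170, 30], 0]
    - [[-37, 170, 30], 0]
  grip: 0.4

```text
t: 9.7
eef_pos: [482.7, -271.5, 204.9]
tcp_rot: [-3.14, 0.002, 0.165]
ft_force: [0.6, 0.2, 0.7]
opening: 0.637
grip_force: 0.0
```

Run:
```python
import pickle
from h import *
w=read_camera("wrist");s=state();print(s["eef_pos"],s["tcp_rot"],s["ft_force"],s["opening"])
cv2.imwrite("pics/w6.png",w["img"]);pickle.dump(w,open("p6.pkl","wb"))
```

```text
[ 482.87925293 -269.75768108  205.38061178] [-3.13958540e+00  2.01064842e-03  1.66167245e-01] [-0.00259717 -0.05161718  0.02052549] 0.6210387364811667
```

View pics/w6.png

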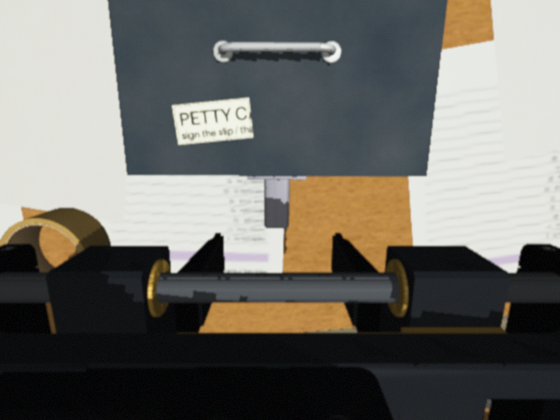

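The tongue shows at columns 265–289, tip at row 227; the lid's front edge runs level at row 175, so the tool's yaw agrees with the box.

Run:
```python
import pickle
from h import *
w=pickle.load(open("p6.pkl","rb"))
a=atz(w,127,174,90);b=atz(w,428,175,90);d=a-b;yaw=np.arctan2(-d[0],d[1]);print(np.linalg.norm(d),yaw,(a+b)/2)
t=atz(w,277,227,81);t1=atz(w,265,215,81);t2=atz(w,289,215,81);print("tip",t,np.linalg.norm(t1-t2),"mid",(t1+t2)/2)
u=np.array([np.cos(yaw),np.sin(yaw)]);g1=t[:2]+17*u;g2=((a+b)/2)[:2]-31*u;print(g1,g2)
s=state();y=s["tcp_rot"][2];g=(g1+g2)/2;dx=g-s["eef_pos"][:2];print("shift",np.cos(y)*dx[0]+np.sin(y)*dx[1],np.sin(y)*dx[0]-np.cos(y)*dx[1],s["eef_pos"][2]-88)
```

```text
246.25197846695656 0.16207662406422058 [ 514.55467352 -265.53632582   90.        ]
tip [ 467.41974377 -272.99132908   81.        ] 20.961787628016996 mid [ 478.23148527 -271.19342661   81.        ]
[ 484.19694706 -270.24807373] [ 483.96094988 -270.53873263]
shift 1.0780201506167413 0.8253996062115239 117.38061177546922
```

Call:
jog_arm:
  motion:
    - [[1, 1, 50], 0.005]
    - [[1, 1, 85], 0.005]
    - [[1, 1, 107], 0.005]
    - [[1, 1, 118], 0.005]
    - [[1, 1, 118], 0.005]

```text
t: 10.25
eef_pos: [484.6, -268.4, 88.0]
tcp_rot: [-3.14, 0.002, 0.165]
ft_force: [-0.3, -1.4, -0.3]
opening: 0.599
grip_force: 0.0
```

Call:
jog_arm:
  motion:
    - [[0, 0, 0], 0]
    - [[0, 0, 0], 0]
    - [[0, 0, 0], 0]
    - [[0, 0, 0], 0]
    - [[0, 0, 0], 0]
  grip: 1

```text
t: 10.75
eef_pos: [485.0, -269.7, 89.6]
tcp_rot: [3.141, -0.001, 0.164]
ft_force: [0.0, 0.5, 0.3]
opening: 0.236
grip_force: 0.0
```

Call:
jog_arm:
  motion:
    - [[0, 0, 0], 0]
    - [[0, 0, 0], 0]
    - [[0, 0, 0], 0]

```text
t: 11.05
eef_pos: [485.0, -269.8, 89.5]
tcp_rot: [3.141, -0.0, 0.164]
ft_force: [-1.5, 0.6, 5.7]
opening: 0.229
grip_force: 30.0
```

Call:
jog_arm:
  motion:
    - [[0.5, 0, -11], 0]
    - [[1.5, 0, -21.5], 0]
    - [[3, 0, -32], 0]
    - [[5.5, 0, -43], 0]
    - [[8, 0, -53.5], 0]

```text
t: 11.55
eef_pos: [493.0, -268.1, 143.7]
tcp_rot: [-3.141, -0.0, 0.164]
ft_force: [4.3, 1.1, -4.6]
opening: 0.228
grip_force: 30.0
```

Call:
jog_arm:
  motion:
    - [[3, 0, -10.5], 0]
    - [[7, 0, -20.5], 0]
    - [[11, 0, -30.5], 0]
    - [[16, 0, -40], 0]
    - [[21, 0, -49.5], 0]

```text
t: 12.05
eef_pos: [513.2, -263.8, 192.5]
tcp_rot: [-3.139, 0.002, 0.164]
ft_force: [2.3, 8.2, -6.5]
opening: 0.227
grip_force: 30.0
```

Call:
jog_arm:
  motion:
    - [[6, 0, -9], 0]
    - [[12, 0, -18], 0]
    - [[18.5, 0, -27], 0]
    - [[25, 0, -35], 0]
    - [[25, 0, -35], 0]

```text
t: 12.55
eef_pos: [538.2, -258.5, 227.5]
tcp_rot: [-3.137, 0.001, 0.164]
ft_force: [-0.9, 12.0, -4.8]
opening: 0.234
grip_force: 30.0
```

Call:
jog_arm:
  motion:
    - [[0, 0, 0], 0]
    - [[0, 0, 0], 0]
    - [[0, 0, 0], 0]
    - [[0, 0, 0], 0]
    - [[0, 0, 0], 0]

```text
t: 13.05
eef_pos: [537.6, -258.6, 226.8]
tcp_rot: [-3.137, 0.002, 0.164]
ft_force: [0.1, 13.5, -4.3]
opening: 0.231
grip_force: 30.0
```

Run:
```python
from h import *
P=[read_camera(n) for n in ("scene","side")]
s=state();print(s["eef_pos"],s["ft_force"],s["opening"],s["grip_force"],np.abs(s["qvel"]).max())
o=[]
for p in P:
    print([ (r["p"],r["box"]) for r in cut_out("key_tag",p)[:2]])
    o.append(cv2.resize(p["img"][100:300,215:390],(400,457),interpolation=cv2.INTER_CUBIC))
cv2.imwrite("pics/f.png",np.hstack(o))
```

```text
[ 537.58480855 -258.61881691  226.81261532] [ 0.17451886 12.18857089 -4.10319345] 0.2332565553774953 29.975888674962334 0.0019272876888121173
[(0.74, [301.9, 301.7, 315.3, 330.7]), (0.73, [250.8, 210.8, 263.6, 237.4])]
[(0.7, [246.9, 213.7, 257.3, 248.8])]
```

View pics/f.png

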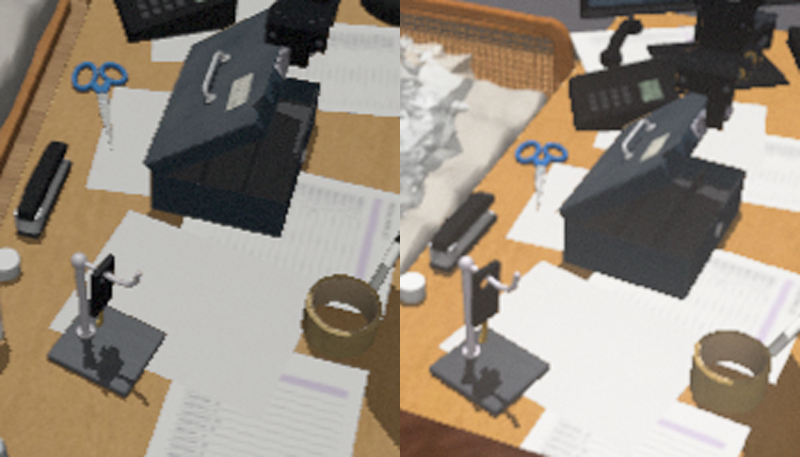

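The lid stands at about 40° (the tongue is 137 mm up and 54 mm back on its arc), steady and gripped. The tag still hangs on the hook, at (98,285) in the left half.

```bash
python3 -c "
from cell import job_done
print(job_done())"
```

```text
the job is handed in; nothing more can be done
None
```

The key tag hangs by its eye on the hook, the lid is held steady at about 0.70 rad (40°) by its tongue, and the job was handed in at about 13 s; no verdict came back.

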